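Find the empty tea tin in the latched pantry case

ROBOT

A 6-joint arm with a two-finger parallel gripper is mounted at the origin on a cart in front of the work surface, level with it; the furniture and walls round the work are solid. World frame = base frame: x ahead of the robot, y to its left, z up, the work surface at z = 0. Lengths are in m, angles in rad, forces in N, time in s.
With the tool pointing down it reaches from about 0.4 to 0.825 m from the base axis. Payload 7 kg.
Tool frame: the origin (TCP) lies on the centre line of the jaws, within the pads' length; the fingertips stand arm.tip_reach ahead of it and the grasp point (between the pads) lies 5 mm behind it (arm.tip_reach is the distance from the TCP to the fingertips, in m); z points along the fingers, y is the line along which they close (so a half turn about z gives the same grasp; the last joint's range is limited). The gripper opens to 88 mm and grips with 3 to 60 N. Pads are 19 mm wide; open, the fingers measure 130 mm over their backs; the gripper's body (78 mm by 193 mm) begins 47 mm behind the grasp point.
Start: joints at [-1.061, 0.359, 0.012, 0, -1.224, -0.288], TCP at [0.148, -0.658, 0.241] pointing down, gripper open.
Joint ranges: [-3.07, 3.07], [-1.43, 2.12], [-1.02, 1.25], [-3.03, 1.67], [-3.05, -0], [-3.03, 3.03]. Speed limits (rad/s): [2.39, 2.39, 3.01, 3.14, 3.14, 3.14].

INTERFACE

Orientations are given as [roll, pitch, yaw] about the fixed x, y, z axes, in that order (R = Rz(yaw) Ry(pitch) Rx(roll)).
In Python, from station import status, optics, order, arm gives the robot as it stands. The module is installed in compiled form; this text tells all that it offers.
- The arm moves only by the shell command python3 -m jog 'ROWS' [FORCE]. ROWS is JSON, a list of rows, each a list of 3 entries, a list of its own where there are three numbers: the gripper command: -1 is shut, 1 is fully open, values between are in proportion, then the shift along the tool's x, y, z in mm, then the turn about the tool's z in rad. A call has 1 to 20 rows; each row is the pose to reach, as a shift and turn from the pose commanded when the call began, along the tool's axes at that moment; what a row does not reach only later rows make up. A row lasts 1/8 s, in which the tool goes at most 62.5 mm and 10.7 degrees, less where a joint would pass 70% of its speed; a pose out of reach is approached as far as the arm can. A call with a gripper value outside its range is refused whole. The fingers move at their own pace and stop on an object; FORCE is the grip in N (left out, the last holds). Time passes only in rows, so rows that repeat a pose let the fingers close. It gives the time, the measured TCP pose, the force, the opening and the grip force at its end, in the units of the state.
- status.get_state(): the state, without advancing time (a new reading comes with each control period).
- optics.grab_frame(name): name is "scene" or "top" or "wrist"; returns a dict with "color" (384x512x3 uint8, red, green, blue), "mtx" (3x3 intrinsics, pixels), "cam_to_world" (4x4, takes a point from camera to world coordinates). Camera axes: x right, y down, z forward; pixel columns grow to the right and rows downward; lengths in m; the calibration is good to about 2 mm. The wrist camera is an equidistant fisheye: a pixel r from the principal point sees the ray r / f radians off the axis. A picture is of the moment at which its call begins. There is no depth.
- order.job_done(): hands the job in; it is judged then, once.
The state is a dict: "t": time; "q": joint angles; "qd": joint speeds; "joint_efforts": joint torques, N m; "eef_pos": TCP position; "ee_rot": TCP orientation; "force": force on the tool from outside, world axes, zero at the start; "moment": the same for the moment, N m; "width": finger opening in m; "gripper_force": force on a finger pad.
Only numpy, scipy, OpenCV 4.12 (cv2) and the standard library are available. Lean on these libraries where they do the work, as an engineer would, in place of code of your own. Each camera call takes 0.05 s, during which the arm holds its last target. There are 200 camera calls.

TASK

One of the two look-alike tea tins in the wooden pantry case is empty and wants refilling. Turn the knob on the sloping lid a quarter turn clockwise so that the lid is released and rises fully open, feel by lifting which tin is the empty one, and stand it upright on the round wooden board, wholly on it. Leave the full tin standing upright in the case, the lid open, and the drinking glass and the spice jar behind the case where they are.

Things in the scene. Friction and masses are not known exactly. Their poses are not given: they have to be found in the camera images.
- case: Wooden pantry case fixed to the worktop, 200 mm deep (x), 350 mm wide (y), 12 mm walls. Origin: centre of its underside; z up; its low front faces its own -x, towards the robot. Front wall 110 mm high, back wall 203 mm, side boards slope between. Inner floor 15 mm above the origin. The 25-degree sloping lid, with a clear pane, is hinged along the top of the back wall
- knob_grip (a point): Black bar knob of the cam latch, middle of the lid near its front edge. Bar 60 mm long (its x), 16 thick (its y), 9 to 43 mm above the lid's outer face. This point: on the turning axis, 28 mm above that face. Its z: turning axis, out of the lid, leaning 25 degrees from vertical towards the robot while shut. Below the bar: steel discs up to 38 mm wide, to 9 mm above the lid
- knob (a joint): Angle of the knob: 0 to 0.2 rad latched, bar pointing up the slope (start); 1.57 rad a quarter turn clockwise as seen from outside the lid, its stop. The cam lets go of the case at about 1.1 rad. Friction 0.08 N m; it stays where it is left
- lid (a joint): Angle of the lid: 0 shut, 1.745 rad fully open (its stop), where it still leans 15 degrees forward over the tins, so they are reached with a tool tilted forward. 221 mm from hinge to front edge, 13 mm thick. A damped lift spring (under 2 N at the edge) raises it: once the cam lets go and nothing is in its way it opens fully by itself in about 4 s and stays
- tin_p_center (a point): One of two look-alike closed metal tea tins, round, 56 mm diameter, 105 mm high, standing side by side in the case, 100 mm apart, nearer its back wall. This point: its centre, 52 mm above its underside; z its upright axis. The lid is fixed. One tin is full (about 0.5 kg), the other empty (about 0.13 kg); which cannot be seen
- tin_q_center (a point): The other look-alike tea tin, of the same size; this point is its centre, 52 mm above its underside, z its upright axis
- board: Round wooden board, 240 mm diameter, 14 mm thick, lying flat beside the case on one side (a white plate lies on the other side). Origin at the centre of its underside
- glass: Clear drinking glass, 76 mm diameter, 86 mm high, a bystander behind and left of the case; origin at the centre of its underside
- spice_a: Spice jar with a red cap, 45 mm diameter, 106 mm high, a bystander behind and right of the case; origin at the centre of its underside
Mind the look-alikes: they are no part of the job. Of the things that look like the board, the larger one is meant.

How it is judged:
By the outcome, as a careful person would: the job done as asked, in the order asked, and still so for the second after the job is handed in, with the robot touching nothing.
It also fails if it takes over 72 s, if anything falls off the work surface, if the arm or the gripper's body presses on something with over 40 N, if the wrist force passes 120 N, or if a joint passes its speed limit or range.

## Working session

There is one attempt and no reset: what is moved stays moved. The work goes in short steps, Python scripts to look and compute and a shell command to move; the robot and the scene stay as the last step left them, time stands still between calls to the robot, and variables do not carry over. Pictures are saved under pics/ and viewed, at most 10 in all, crops included, and the job is handed in when it is done.

```bash
mkdir -p pics; ls; python3 - <<'E'
from station import status, optics, order, arm
import cv2,numpy as np
print(status.get_state(), arm.tip_reach)
for n in("scene","top"):
    f=optics.grab_frame(n); np.savez(f"pics/{n}0.npz",**f)
    print(n,f["mtx"].tolist(),np.round(f["cam_to_world"],4).tolist())
    cv2.imwrite(f"pics/{n}0.png",cv2.resize(f["color"][...,::-1],(800,600),interpolation=cv2.INTER_CUBIC))
E
```

```text
pics
{'t': 0.0, 'q': array([-1.06087317e+00,  3.59363726e-01,  1.10845562e-02, -3.47742588e-04,
       -1.22409035e+00, -2.88114078e-01]), 'qd': array([ 0.00075633,  0.0020362 , -0.00284659,  0.00057333, -0.00189608,
       -0.00060872]), 'joint_efforts': array([ 1.82652529e-03, -5.82714450e+01,  2.93057764e+01,  6.99691281e+00,
        6.99841767e-03, -1.70477283e-04]), 'eef_pos': array([ 0.14838497, -0.65802492,  0.23964926]), 'ee_rot': array([ 3.13999141e+00, -1.33627516e-04, -2.91990189e+00]), 'force': array([ 0.08540166, -0.96307666, -0.33199394]), 'moment': array([ 0.02745401, -0.05491701,  0.00677753]), 'gripper_force': 0.0, 'width': 0.08788424536441151} 0.014
scene [[494.5387546435693, 0.0, 252.99407883883288], [0.0, 494.5387546435693, 182.46193976329414], [0.0, 0.0, 1.0]] [[0.8832, -0.284, 0.3733, -0.0698], [-0.4687, -0.5677, 0.6768, -1.3094], [0.0197, -0.7727, -0.6345, 1.2684], [0.0, 0.0, 0.0, 1.0]]
top [[373.97291939660886, 0.0, 259.09555195037274], [0.0, 373.97291939660886, 180.97861698581204], [0.0, 0.0, 1.0]] [[0.2288, -0.8175, 0.5286, -0.2328], [-0.9734, -0.1982, 0.1148, -0.3014], [0.0109, -0.5408, -0.8411, 1.4796], [0.0, 0.0, 0.0, 1.0]]
```

View pics/scene0.png

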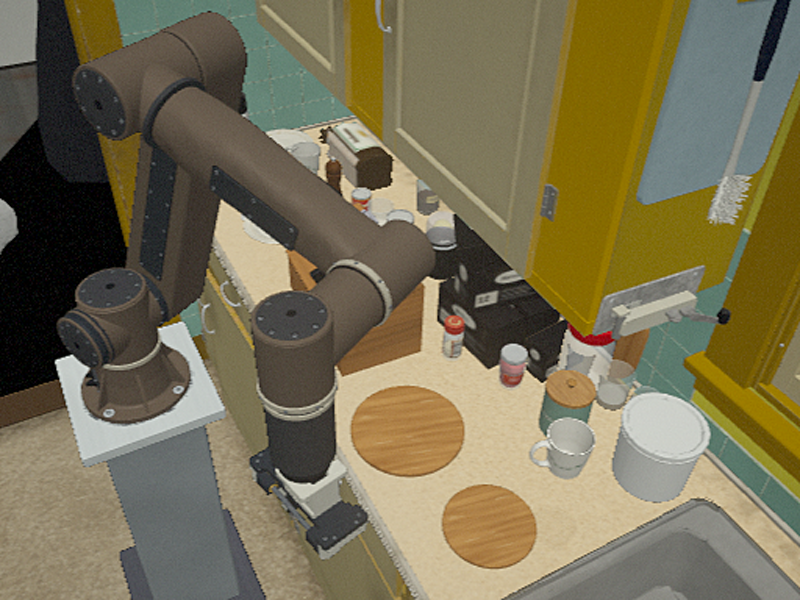

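View pics/top0.png

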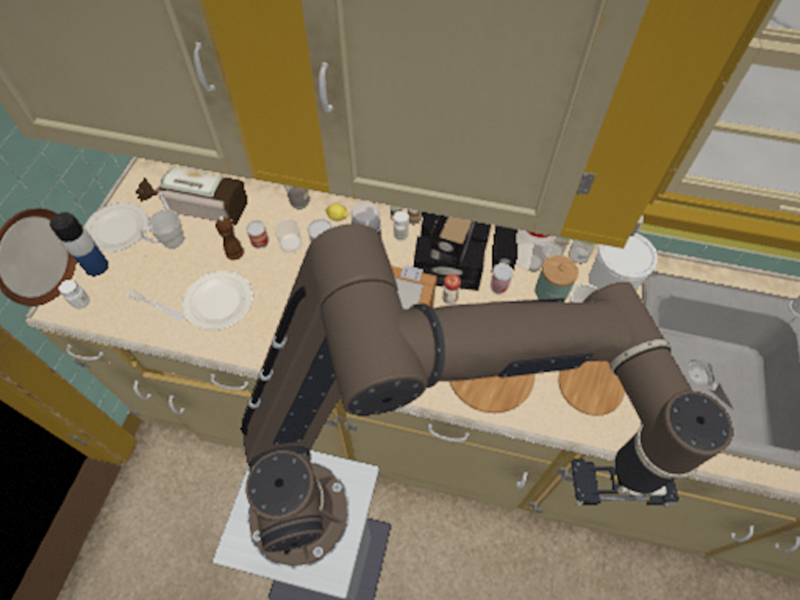

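The scene view shows the target board at about (408,430), the smaller look-alike at (489,525), and the case's right side board with its bottom edge from about (343,373) to (422,352). The arm hides the rest of the case in both views.

```bash
cat > h.py <<'E'
import numpy as np,cv2
from scipy.spatial.transform import Rotation as R
def load(p): return dict(np.load(p))
def ray(f,uv):
    u,v=uv;K=f["mtx"];d=np.array([(u-K[0,2])/K[0,0],(v-K[1,2])/K[1,1],1.])
    T=f["cam_to_world"];return T[:3,3],T[:3,:3]@d
def onz(f,uv,z):
    o,d=ray(f,uv);return o+d*(z-o[2])/d[2]
def proj(f,p):
    T=f["cam_to_world"];c=T[:3,:3].T@(np.asarray(p)-T[:3,3]);return (f["mtx"]@(c/c[2]))[:2]
E
python3 - <<'E'
from h import *
f=load("pics/scene0.npz");s=512/800
for p in [(343,373),(422,352),(351,430),(465,430),(408,386),(408,475)]:
    print(p,onz(f,(p[0]*s,p[1]*s),0.014 if p[0]!=343 and p[0]!=422 else 0).round(3))
hsv=cv2.cvtColor(f["color"],cv2.COLOR_RGB2HSV)
m=cv2.inRange(hsv,(8,90,90),(20,255,255))
c,_=cv2.findContours(m,cv2.RETR_EXTERNAL,cv2.CHAIN_APPROX_NONE)
for k in c:
    if cv2.contourArea(k)>500:
        e=cv2.fitEllipse(k);print(cv2.contourArea(k),e,onz(f,e[0],.014).round(3))
        P=np.array([onz(f,q[0],.014)[:2] for q in k]);print(cv2.minEnclosingCircle(P.astype(np.float32)))
E
```

```text
(343, 373) [ 0.423 -0.181  0.   ]
(422, 352) [ 0.617 -0.203  0.   ]
(351, 430) [ 0.363 -0.35   0.014]
(465, 430) [ 0.575 -0.457  0.014]
(408, 386) [ 0.529 -0.294  0.014]
(408, 475) [ 0.414 -0.503  0.014]
2500.5 ((312.70391845703125, 336.56640625), (52.24418258666992, 60.97669219970703), 110.44596862792969) [ 0.493 -0.672  0.014]
((0.4950079321861267, -0.6688405275344849), 0.0902060940861702)
3295.0 ((260.390625, 275.5810241699219), (57.81916046142578, 72.56800079345703), 93.43165588378906) [ 0.466 -0.404  0.014]
((0.4691758155822754, -0.39753425121307373), 0.12294607609510422)
586.5 ((364.7908020019531, 248.66799926757812), (23.11650848388672, 32.43242263793945), 106.02369689941406) [ 0.845 -0.463  0.014]
((0.8464534878730774, -0.4617674648761749), 0.05861566588282585)
1396.0 ((250.6259307861328, 214.2916717529297), (30.416263580322266, 75.52670288085938), 48.83135986328125) [ 0.573 -0.132  0.014]
((0.5736349821090698, -0.09584823995828629), 0.19007064402103424)
```

```bash
python3 -m jog '[[1,[-336,262,-180],0.33],[1,[-336,262,-180],0.33],[1,[-336,262,-180],0.33],[1,[-336,262,-180],0.33],[1,[-336,262,-180],0.33],[1,[-336,262,-180],0.33],[1,[-336,262,-180],0.33],[1,[-336,262,-180],0.33],[1,[-408,583,-210],0.33],[1,[-408,583,-210],0.33],[1,[-408,583,-210],0.33],[1,[-408,583,-210],0.33],[1,[-408,583,-210],0.33],[1,[-408,583,-210],0.33],[1,[-408,583,-210],0.33]]' 
python3 - <<'E'
from station import status, optics
import cv2,numpy as np
print(status.get_state()["q"])
ims=[]
for n in("wrist","scene"):
    f=optics.grab_frame(n); np.savez(f"pics/{n}1.npz",**f)
    ims.append(f["color"][...,::-1])
print(np.load("pics/wrist1.npz")["mtx"],np.load("pics/wrist1.npz")["cam_to_world"].round(3))
cv2.imwrite("pics/w1.png",cv2.resize(ims[0],(800,600),interpolation=cv2.INTER_CUBIC))
cv2.imwrite("pics/s1.png",cv2.resize(ims[1],(800,600),interpolation=cv2.INTER_CUBIC))
E
```

```text
t: 1.98
eef_pos: [0.418, 0.0013, 0.4504]
ee_rot: [3.141, -0.0, 3.037]
force: [-0.2, 0.5, 0.8]
width: 0.0872
gripper_force: 0.0
[ 4.79558896e-01 -1.52879779e-01 -1.07252285e-01 -2.25825528e-04
 -1.61650379e+00 -2.15537584e+00]
[[297.31863964   0.         256.77039314]
 [  0.         297.31863964 192.36039136]
 [  0.           0.           1.        ]] [[ 0.105  0.96   0.261  0.347]
 [ 0.994 -0.102 -0.028  0.008]
 [-0.     0.263 -0.965  0.595]
 [ 0.     0.     0.     1.   ]]
```

View pics/w1.png

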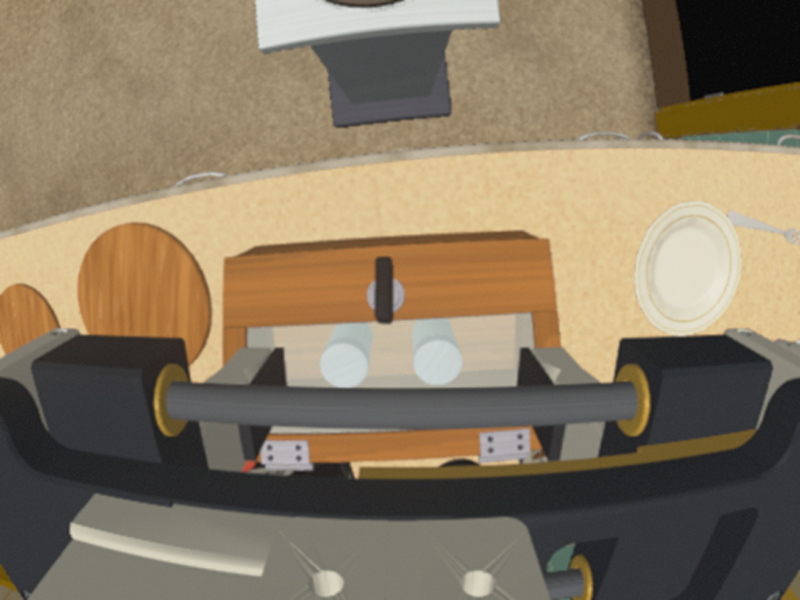

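The wrist view shows the knob bar from (385,258) to (385,322) on its disc at (385,295). The tin tops sit under the pane at about (345,368) and (437,362). The board is at left (145,295) and the plate at right (688,268).

View pics/s1.png

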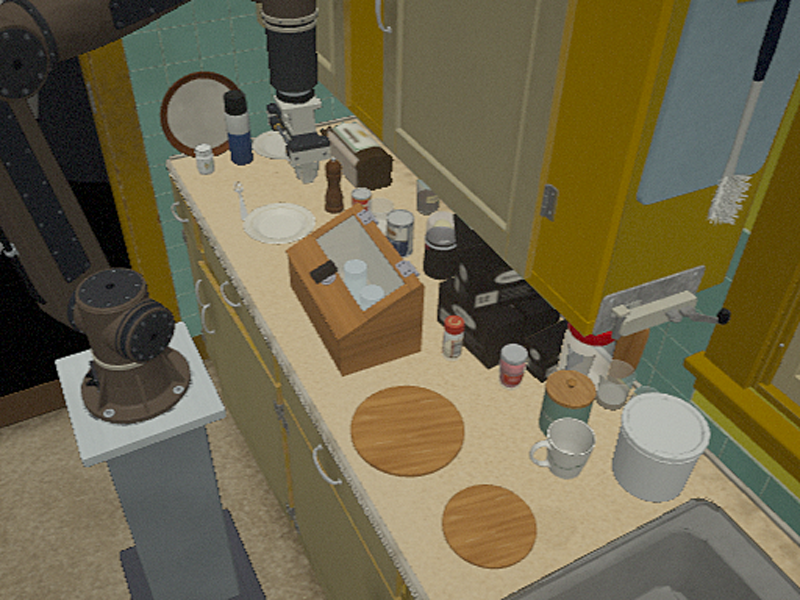

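```bash
cat >> h.py <<'E'
def fray(f,uv):
    K=f["mtx"];x=(uv[0]-K[0,2])/K[0,0];y=(uv[1]-K[1,2])/K[1,1];t=np.hypot(x,y)
    d=np.array([np.sin(t)*x/t,np.sin(t)*y/t,np.cos(t)]);T=f["cam_to_world"];return T[:3,3],T[:3,:3]@d
def fonz(f,uv,z):
    o,d=fray(f,uv);return o+d*(z-o[2])/d[2]
E
python3 - <<'E'
from h import *
f=load("pics/wrist1.npz");s=.64
P=lambda n,p,z:print(n,p,z,fonz(f,(p[0]*s,p[1]*s),z).round(4))
P("lid front r",(225,257),.118);P("lid front l",(548,238),.118)
P("bar low",(384,260),.17);P("bar hi",(384,320),.19)
P("disc",(385,295),.14)
P("tinR top",(345,368),.12);P("tinL top",(437,362),.12)
P("hingeR",(262,462),.21);P("hingeL",(545,455),.21)
P("plate",(688,268),0.01)
P("board",(145,295),.014)
E
```

```text
lid front r (225, 257) 0.118 [ 0.4071 -0.1917  0.118 ]
lid front l (548, 238) 0.118 [0.4241 0.1577 0.118 ]
bar low (384, 260) 0.17 [ 0.4218 -0.0157  0.17  ]
bar hi (384, 320) 0.19 [ 0.4736 -0.0209  0.19  ]
disc (385, 295) 0.14 [ 0.4629 -0.0205  0.14  ]
tinR top (345, 368) 0.12 [ 0.5469 -0.076   0.12  ]
tinL top (437, 362) 0.12 [0.5502 0.0267 0.12  ]
hingeR (262, 462) 0.21 [ 0.6078 -0.1635  0.21  ]
hingeL (545, 455) 0.21 [0.6298 0.1263 0.21  ]
plate (688, 268) 0.01 [0.5007 0.4165 0.01  ]
board (145, 295) 0.014 [ 0.4575 -0.3746  0.014 ]
```

The scene view now shows the whole case: knob at (323,271), tins under the pane at (355,270) and (372,295), glass and jars behind. Before the knob, I'll test what the controller does to the tool's tilt at the edge of its reach.

```bash
python3 -m jog '[[1,[0,0,-600],0],[1,[0,0,-600],0],[1,[0,0,-600],0],[1,[0,0,-600],0],[1,[0,0,-600],0],[1,[0,0,-600],0],[1,[0,0,-600],0],[1,[0,0,-600],0],[1,[0,0,-600],0],[1,[0,0,-600],0]]'; python3 -c "
from station import status;print(status.get_state()['q'])"
```

```text
t: 3.32
eef_pos: [0.365, -0.0011, 0.8461]
ee_rot: [-3.137, 0.033, 3.033]
force: [0.0, -0.9, 0.1]
width: 0.0875
gripper_force: 0.0
[ 0.57868996  0.15595001  1.25159565  0.05188069 -2.64303376 -2.2123615 ]
```

```bash
python3 -m jog '[[1,[0,0,100],0],[1,[0,0,300],0],[1,[0,0,300],0],[1,[0,0,300],0],[1,[0,0,300],0],[1,[0,0,300],0]]'; python3 -c "
from station import status;print(status.get_state()['q'])"
```

```text
t: 4.08
eef_pos: [0.3739, -0.0036, 0.5426]
ee_rot: [-3.135, 0.029, 3.034]
force: [-0.0, 1.3, 0.9]
width: 0.0877
gripper_force: 0.0
[ 0.55500844 -0.23188099  0.02499882  0.02360327 -1.80854464 -2.22796112]
```

```bash
python3 - <<'E'
from h import *
a=load("pics/scene0.npz");b=load("pics/top0.npz")
for p,q in [((597,332),(625,243)),((528,278),(570,225))]:
    o1,d1=ray(a,np.array(p)*.64);o2,d2=ray(b,np.array(q)*.64)
    t=np.linalg.lstsq(np.c_[d1,-d2],o2-o1,rcond=None)[0]
    print((o1+t[0]*d1).round(3),(o2+t[1]*d2).round(3))
E
python3 -m jog '[[1,[0,0,-290],0],[1,[0,0,-290],0],[1,[0,0,-290],0],[1,[0,0,-290],0],[1,[0,0,-290],0]]'
python3 -m jog '[[1,[-100,0,-100],0],[1,[-100,0,-100],0],[1,[-100,0,-100],0]]'
python3 -m jog '[[1,[-30,0,-120],0],[1,[-30,0,-120],0],[1,[-30,0,-120],0]]'; python3 -c "
from station import status;print(status.get_state()['q'])"
```

```text
[ 0.697 -0.63   0.384] [ 0.69  -0.629  0.378]
[ 0.649 -0.489  0.418] [ 0.667 -0.489  0.433]
t: 4.7
eef_pos: [0.3655, -0.0012, 0.8349]
ee_rot: [-3.138, 0.035, 3.033]
force: [0.3, 0.9, 1.2]
width: 0.0878
gripper_force: 0.0
t: 5.08
eef_pos: [0.4168, -0.008, 0.8326]
ee_rot: [-3.128, 0.064, 3.033]
force: [0.0, -0.1, 0.2]
width: 0.0876
gripper_force: 0.0
t: 5.45
eef_pos: [0.3988, -0.0086, 0.8468]
ee_rot: [-3.121, 0.097, 3.035]
force: [-0.1, -0.3, 0.9]
width: 0.0878
gripper_force: 0.0
[ 0.55539494  0.18507049  1.25162259  0.14082378 -2.5688499  -2.11304112]
```

```bash

python3 -m jog '[[1,[-80,60,-240],0],[1,[-80,60,-240],0],[1,[-80,60,-240],0],[1,[-80,60,-240],0]]' | sed -n 1,3p
python3 -m jog '[[1,[-80,-60,-240],0],[1,[-80,-60,-240],0],[1,[-80,-60,-240],0],[1,[-80,-60,-240],0]]' | sed -n 1,3p
python3 -m jog '[[1,[-150,0,-150],0],[1,[-150,0,-150],0]]' | sed -n 1,3p
python3 -c "
from station import status;print(status.get_state()['q'])"
```

```text
t: 5.95
eef_pos: [0.3879, 0.0292, 0.8571]
ee_rot: [-3.113, 0.128, 3.036]
t: 6.45
eef_pos: [0.3651, -0.0112, 0.8726]
ee_rot: [-3.104, 0.161, 3.036]
t: 6.7
eef_pos: [0.3983, -0.0133, 0.8689]
ee_rot: [-3.095, 0.195, 3.038]
[ 0.62468572  0.17094552  1.25017498  0.28290053 -2.51543422 -2.06252797]
```

```bash

python3 -m jog '[[1,[-40,0,-50],0]]' | sed -n 1,3p
python3 -m jog '[[1,[-40,0,-50],0]]' | sed -n 1,3p
python3 -m jog '[[1,[-40,0,-50],0]]' | sed -n 1,3p
python3 -m jog '[[1,[-40,0,-50],0]]' | sed -n 1,3p
python3 -m jog '[[1,[-40,0,-50],0]]' | sed -n 1,3p
python3 -c "
from station import status;print(status.get_state()['q'])"
```

```text
t: 6.82
eef_pos: [0.41, -0.0132, 0.8723]
ee_rot: [-3.086, 0.227, 3.039]
t: 6.95
eef_pos: [0.4186, -0.0133, 0.8781]
ee_rot: [-3.079, 0.263, 3.041]
t: 7.08
eef_pos: [0.4258, -0.0126, 0.8844]
ee_rot: [-3.072, 0.298, 3.044]
t: 7.2
eef_pos: [0.4316, -0.0113, 0.8916]
ee_rot: [-3.064, 0.334, 3.047]
t: 7.32
eef_pos: [0.4359, -0.0096, 0.8997]
ee_rot: [-3.057, 0.37, 3.05]
[ 0.69151136  0.18441112  1.25075537  0.46865901 -2.3731094  -1.98697725]
```

```bash

python3 -m jog '[[1,[-40,20,-45],0]]' | sed -n 1,3p
python3 -m jog '[[1,[-40,20,-45],0]]' | sed -n 1,3p
cat >> h.py <<'E'
def tool(s=None):
    from station import status
    s=s or status.get_state();return s["eef_pos"],R.from_euler("xyz",s["ee_rot"]).as_matrix()
E
python3 - <<'E'
from h import *
p,M=tool();print(p,M.round(3));z=M[:,2];print("heading",np.arctan2(z[1],z[0]),"tilt",np.arccos(-z[2]))
E
```

```text
t: 7.45
eef_pos: [0.4428, 0.0093, 0.9069]
ee_rot: [-3.052, 0.406, 3.051]
t: 7.58
eef_pos: [0.4498, 0.0301, 0.9133]
ee_rot: [-3.046, 0.44, 3.057]
[0.44979842 0.03011608 0.9133412 ] [[-0.901  0.125  0.415]
 [ 0.077  0.988 -0.131]
 [-0.426 -0.086 -0.901]]
heading -0.3057297764003652 tilt 0.4497055496359407
```

```bash
python3 - <<'E'
from h import *
a=load("pics/scene1.npz");b=load("pics/wrist1.npz")
def blob(f,x0,x1,y0,y1,n):
    g=f["color"].max(axis=2);m=np.zeros_like(g);m[y0:y1,x0:x1]=(g[y0:y1,x0:x1]<75)*255
    k=max(cv2.findContours(m,cv2.RETR_EXTERNAL,cv2.CHAIN_APPROX_NONE)[0],key=cv2.contourArea)
    r=cv2.minAreaRect(k);print(n,cv2.contourArea(k),cv2.boundingRect(k),r);M=cv2.moments(k);return M["m10"]/M["m00"],M["m01"]/M["m00"]
pa=blob(a,190,225,160,190,"s");pb=blob(b,230,265,155,215,"w")
o1,d1=ray(a,pa);o2,d2=fray(b,pb)
t=np.linalg.lstsq(np.c_[d1,-d2],o2-o1,rcond=None)[0]
print(pa,pb,(o1+t[0]*d1).round(4),(o2+t[1]*d2).round(4))
# case bottom/top corners in scene (800px coords)
s=.64
for n,p,z in [("front-right bottom",(343,373),0),("front-left-top",(288,255),.11),("front-right top",(334,333),.11),("back right bottom",(422,353),0),("back right top",(421,292),.203),("back left top",(352,207),.203)]:
    print(n,onz(a,np.array(p)*s,z).round(4))
c=a["color"][120:250,170:290][...,::-1];cv2.imwrite("pics/c1.png",cv2.resize(c,None,fx=6,fy=4.6,interpolation=cv2.INTER_CUBIC))
E
```

```text
s 117.0 (199, 167, 17, 14) ((206.7941131591797, 173.3235321044922), (8.574928283691406, 16.463863372802734), 59.03623962402344)
w 352.0 (241, 165, 10, 41) ((245.5, 185.0), (40.0, 9.0), 90.0)
(207.0242165242165, 173.32905982905982) (245.48863636363637, 185.04829545454547) [ 0.4533 -0.02    0.171 ] [ 0.4495 -0.0192  0.17  ]
front-right bottom [ 0.4232 -0.1808  0.    ]
front-left-top [0.4297 0.1484 0.11  ]
front-right top [ 0.4141 -0.1597  0.11  ]
back right bottom [ 0.6151 -0.2054  0.    ]
back right top [ 0.5956 -0.2183  0.203 ]
back left top [0.604  0.1439 0.203 ]
```

View pics/c1.png

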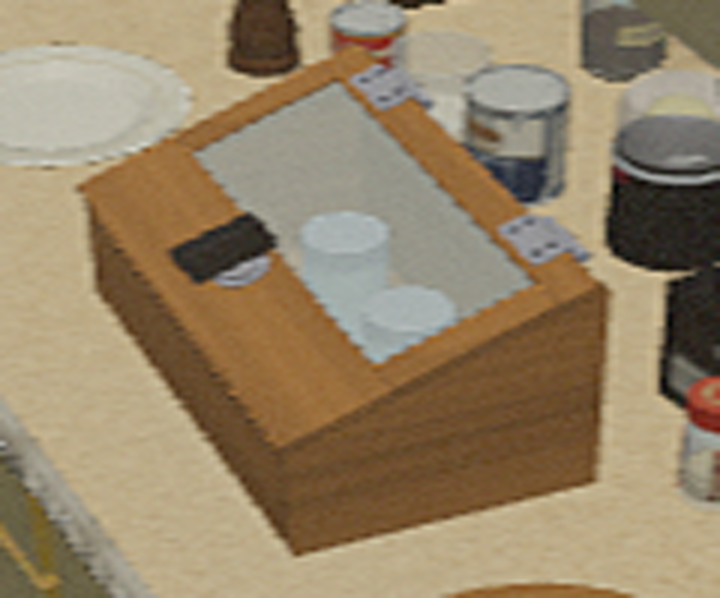

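The crop shows the black bar from about (175,262) to (272,232) with its disc below. Tin tops are at (345,232) and (410,310), the lid's front corners at (80,187) and (285,447), and the case's right bottom corners at (297,553) and (597,480).

```bash
python3 - <<'E'
from h import *
a=load("pics/scene1.npz");b=load("pics/wrist1.npz")
C=lambda x,y:(170+x/6,120+y/4.6)
for n,p,z in [("FRbot",C(297,553),0),("BRbot",C(597,480),0),("lidFL",C(80,187),.123),("lidFR",C(285,447),.123),("lidBR",C(608,290),.21)]:
    print(n,onz(a,p,z).round(4))
def tri(p,q):
    o1,d1=ray(a,p);o2,d2=fray(b,q);t=np.linalg.lstsq(np.c_[d1,-d2],o2-o1,rcond=None)[0]
    print(((o1+t[0]*d1+o2+t[1]*d2)/2).round(4), np.linalg.norm(o1+t[0]*d1-o2-t[1]*d2).round(4))
tri(C(345,232),np.array([437,362])*.64);tri(C(410,310),np.array([345,368])*.64)
tri(C(80,187),np.array([548,238])*.64);tri(C(285,447),np.array([225,257])*.64)
print(onz(a,C(345,232),.12),onz(a,C(410,310),.12))
E
```

```text
FRbot [ 0.42   -0.1874  0.    ]
BRbot [ 0.6173 -0.1973  0.    ]
lidFL [0.4267 0.1488 0.123 ]
lidFR [ 0.4116 -0.1964  0.123 ]
lidBR [ 0.6069 -0.2108  0.21  ]
[0.5542 0.0268 0.1151] 0.0035
[ 0.5498 -0.0773  0.1125] 0.0006
[0.4269 0.1576 0.1165] 0.0053
[ 0.4101 -0.1923  0.1188] 0.0063
[0.55352674 0.02166069 0.12      ] [ 0.54541915 -0.08543311  0.12      ]
```

```bash
cat >> h.py <<'E'
YAW=-.05;cx=np.array([np.cos(YAW),np.sin(YAW),0]);cy=np.array([-np.sin(YAW),np.cos(YAW),0]);ez=np.array([0,0,1.])
def shift(target): # in tool axes, mm
    p,M=tool();return (M.T@(np.asarray(target)-p)*1000).round(1)
E
python3 - <<'E'
from h import *
p,M=tool();t=np.radians(25)
bx=np.cos(t)*cx+np.sin(t)*ez;n=-np.sin(t)*cx+np.cos(t)*ez
K=np.array([.452,-.0195,.1705])
psi=np.arctan2(M[:,1]@bx,M[:,0]@bx);print("turn",psi,psi-np.pi)
print("axis misalign",np.degrees(np.arccos(-M[:,2]@n)),"lateral",M[:,2]@cy,"fore",M[:,2]@bx)
print(shift(K-M[:,2]*.1), shift(K-M[:,2]*.003))
E
```

```text
turn 3.1097794320250927 -0.031813221564700456
axis misalign 6.312983773359349 lateral -0.10995812110009527 fore 0.0005604460045087528
[310.7  15.2 576.4] [310.7  15.2 673.4]
```

```bash
python3 -m jog '[[0,[20,1,40],-0.18],[0,[40,2,80],-0.36],[0,[60,3,120],-0.54],[0,[80,4,160],-0.72],[0,[105,5,200],-0.9],[0,[130,6,240],-1.08],[0,[150,7,280],-1.26],[0,[170,8,320],-1.44],[0,[190,9,360],-1.62],[0,[210,10,400],-1.8],[0,[230,11,440],-1.98],[0,[250,12,480],-2.16],[0,[270,13,510],-2.34],[0,[290,14,540],-2.52],[0,[311,15,576],-2.7],[0,[311,15,576],-2.88],[0,[311,15,576],-3.06],[0,[311,15,576],-3.17],[0,[311,15,576],-3.17]]'
python3 - <<'E'
from station import status, optics
import cv2,numpy as np
from h import *
print(status.get_state()["q"]);p,M=tool();print(M.round(3));print(shift(np.array([.452,-.0195,.1705])-M[:,2]*.003))
ims=[]
for n in("wrist","scene"):
    f=optics.grab_frame(n); np.savez(f"pics/{n}2.npz",**f)
    ims.append(f["color"][...,::-1])
c=ims[1][100:292,110:366]
cv2.imwrite("pics/m2.png",cv2.resize(np.vstack([cv2.resize(ims[0],(400,300)),cv2.resize(c,(400,300))]),None,fx=1,fy=1))
E
```

```text
t: 9.95
eef_pos: [0.4085, -0.0064, 0.2605]
ee_rot: [3.034, -0.436, -0.053]
force: [-0.2, 0.8, 0.3]
width: 0.0441
gripper_force: 0.0
[ 0.84314278 -0.41682988 -0.96804987  0.52958184 -0.89744136  0.34102359]
[[ 0.905 -0.098  0.413]
 [-0.048 -0.99  -0.13 ]
 [ 0.422  0.098 -0.901]]
[ 2.1 -0.1 97.8]
```

View pics/m2.png

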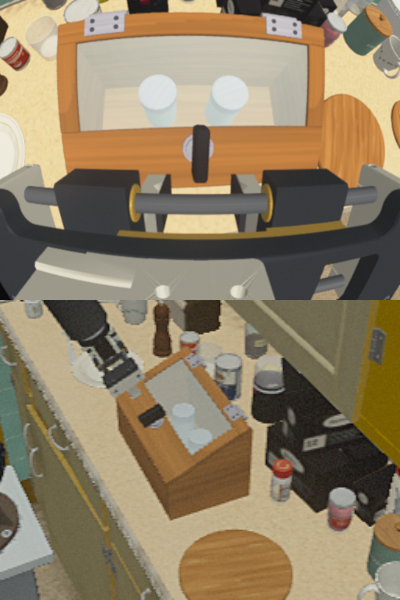

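The wrist view shows the bar at (200,153) centred between the finger blocks at (155,185) and (245,185). The scene view shows the tilted gripper standing off the knob, so it lines up for going in.

```bash
python3 -m jog '[[0,[1,0,30],0],[0,[2,0,60],0],[0,[2,0,80],0],[0,[2,0,98],0],[0,[2,0,98],0]]' 
python3 -m jog '[[-1,[0,0,0],0],[-1,[0,0,0],0],[-1,[0,0,0],0],[-1,[0,0,0],0]]' 25
python3 -c "
from station import status;print(status.get_state()['q'])"
```

```text
t: 10.68
eef_pos: [0.4624, -0.0204, 0.1913]
ee_rot: [3.039, -0.403, -0.06]
force: [-0.5, -0.5, -0.2]
width: 0.0441
gripper_force: 0.0
t: 11.18
eef_pos: [0.4624, -0.0194, 0.1924]
ee_rot: [3.041, -0.405, -0.057]
force: [-2.6, 3.3, 0.6]
width: 0.0164
gripper_force: 24.6
[ 0.57955075 -0.19085123 -1.01595766  0.62757549 -0.56366652  0.40761839]
```

```bash
python3 -m jog '[[-0.2,[0,0,0],0],[-0.2,[-9,0,8],0],[-0.2,[-18,0,15],0]]' 
python3 -m jog '[[-0.2,[-9,0,8],0],[-0.2,[-9,0,8],0]]' 
python3 -c "
from station import status;print(status.get_state()['q'])
from h import *
p,M=tool();print(M.round(3));K=np.array([.452,-.0195,.1705]);print(shift(K),shift(K-M[:,2]*.003))"
```

```text
t: 11.55
eef_pos: [0.4587, -0.0212, 0.1826]
ee_rot: [3.044, -0.385, -0.059]
force: [0.1, -0.9, 0.4]
width: 0.0342
gripper_force: 0.0
t: 11.8
eef_pos: [0.4572, -0.0217, 0.1779]
ee_rot: [3.046, -0.375, -0.06]
force: [-0.2, 0.2, -0.5]
width: 0.0352
gripper_force: 0.0
[ 0.57117629 -0.16832148 -1.01626888  0.59215689 -0.55051427  0.43850325]
[[ 0.929 -0.095  0.358]
 [-0.056 -0.992 -0.117]
 [ 0.366  0.088 -0.926]]
[-7.7 -2.3  4.7] [-7.7 -2.3  1.7]
```

```bash
python3 -m jog '[[-0.2,[-12,-1,4],0],[-0.2,[-12,-1,4],0]]' 
python3 -m jog '[[-1,[0,0,0],0],[-1,[0,0,0],0],[-1,[0,0,0],0]]' 20
python3 -c "
from station import status;print(status.get_state()['q'])
from h import *
p,M=tool();K=np.array([.452,-.0195,.1705]);print(shift(K),shift(K-M[:,2]*.003))"
```

```text
t: 12.05
eef_pos: [0.4514, -0.0203, 0.1762]
ee_rot: [3.049, -0.366, -0.061]
force: [1.6, -0.4, -0.3]
width: 0.0349
gripper_force: 0.0
t: 12.42
eef_pos: [0.4521, -0.019, 0.1762]
ee_rot: [3.053, -0.368, -0.061]
force: [-5.3, 9.0, 0.2]
width: 0.0175
gripper_force: 19.6
[ 0.58544762 -0.17425789 -1.01601043  0.57093833 -0.55878449  0.44525642]
[-2.2  0.   5.3] [-2.2  0.   2.3]
```

```bash
python3 -m jog '[[-1,[0,0,0],0.17],[-1,[0,0,0],0.34],[-1,[0,0,0],0.51],[-1,[0,0,0],0.68],[-1,[0,0,0],0.8]]' 
python3 -c "
from station import status;s=status.get_state();print(s['q'],s['moment'])"
```

```text
t: 13.05
eef_pos: [0.4511, -0.0211, 0.1758]
ee_rot: [-2.933, -0.316, -0.917]
force: [-3.9, -3.1, 1.8]
width: 0.0176
gripper_force: 20.0
[ 0.58418719 -0.17450883 -1.01687926  0.57135607 -0.56277661 -0.35914808] [-0.25737382  1.98600343 -0.18993176]
```

```bash
python3 -m jog '[[-1,[0,0,0],0.17],[-1,[0,0,0],0.34],[-1,[0,0,0],0.51],[-1,[0,0,0],0.68],[-1,[0,0,0],0.8],[-1,[0,0,0],0.8]]' 
python3 -c "
from station import status;s=status.get_state();print(s['q'],s['moment'])
from h import *
p,M=tool();print(M.round(3))"
```

```text
t: 13.8
eef_pos: [0.4492, -0.0229, 0.1746]
ee_rot: [-2.777, -0.078, -1.699]
force: [-24.8, -0.9, -1.4]
width: 0.0172
gripper_force: 20.1
[ 0.58424912 -0.17404186 -1.01714046  0.56681604 -0.56729283 -1.15596703] [ 0.51941434  9.47579384 -0.70587124]
[[-0.127 -0.93   0.345]
 [-0.989  0.092 -0.118]
 [ 0.078 -0.356 -0.931]]
```

```bash
python3 -m jog '[[0.1,[0,0,0],0],[0.1,[0,0,0],0],[0.1,[0,0,-60],0],[0.1,[0,0,-120],0],[0.1,[50,-15,-140],0],[0.1,[110,-30,-155],0],[0.1,[170,-45,-165],0.17],[0.1,[230,-55,-170],0.34],[0.1,[290,-62,-174],0.51],[0.1,[334,-66,-174],0.68],[0.5,[334,-66,-174],0.85],[0.5,[334,-66,-174],1.02],[0.5,[334,-66,-174],1.19],[0.5,[334,-66,-174],1.36]]' 
python3 - <<'E'
from station import status, optics
import cv2,numpy as np
from h import *
s=status.get_state();print(s['q']);p,M=tool(s);print(M.round(3))
f=optics.grab_frame("scene"); np.savez("pics/scene3.npz",**f)
cv2.imwrite("pics/s3.png",cv2.resize(f["color"][80:320,110:430][...,::-1],(640,480)))
E
```

```text
t: 15.55
eef_pos: [0.4116, -0.3371, 0.3869]
ee_rot: [-2.984, 0.344, -3.017]
force: [0.2, 0.5, 0.4]
width: 0.0658
gripper_force: 0.0
[-0.31846832 -0.16090072 -0.30589327 -0.00162321 -1.0484365  -1.15434383]
[[-0.934 -0.07   0.35 ]
 [-0.117  0.987 -0.114]
 [-0.338 -0.148 -0.93 ]]
```

View pics/s3.png

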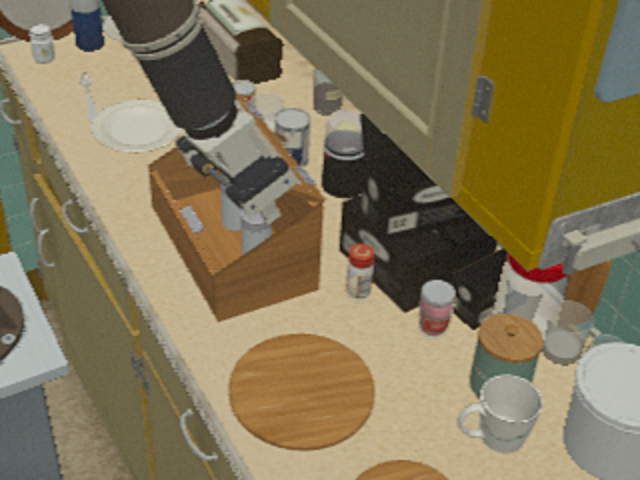

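The lid has been released and is swinging up behind the gripper. The tins at about (232,215) and (255,232), the board and the jars are undisturbed.

```bash
python3 - <<'E'
from h import *
p,M=tool();z=M[:,2]
for G in ([.547,-.078,.103],[.551,.025,.103]):
  for b in (.2,.1): print(G,b,shift(np.array(G)-z*(b-.005)),(np.array(G)-z*b).round(3))
E
```

```text
[0.547, -0.078, 0.103] 0.2 [-58.6 288.4  86.9] [ 0.477 -0.055  0.289]
[0.547, -0.078, 0.103] 0.1 [-58.6 288.4 186.9] [ 0.512 -0.067  0.196]
[0.551, 0.025, 0.103] 0.2 [-73.6 389.8  76.5] [0.481 0.048 0.289]
[0.551, 0.025, 0.103] 0.1 [-73.6 389.8 176.5] [0.516 0.036 0.196]
```

```bash
python3 -m jog '[[0.64,[-10,60,0],0.17],[0.64,[-20,120,0],0.35],[0.64,[-30,175,20],0.35],[0.64,[-40,230,50],0.35],[0.64,[-58,288,87],0.35],[0.64,[-58,288,97],0.35],[0.64,[-58,288,97],0.35]]'
python3 - <<'E'
from station import status, optics
import cv2,numpy as np
from h import *
s=status.get_state();print(s['q']);p,M=tool(s);print(M.round(3))
ims=[]
for n in("wrist","scene"):
    f=optics.grab_frame(n); np.savez(f"pics/{n}4.npz",**f)
    ims.append(f["color"][...,::-1])
cv2.imwrite("pics/m4.png",np.hstack([cv2.resize(ims[0],(480,360)),cv2.resize(ims[1][60:300,110:350],(320,360))]))
E
```

```text
t: 16.48
eef_pos: [0.4775, -0.055, 0.2708]
ee_rot: [-3.111, 0.373, 2.908]
force: [-0.3, -0.6, 0.1]
width: 0.0719
gripper_force: 0.0
[ 0.49430095 -0.22104974 -0.75681181  0.37616408 -0.80734378 -2.53529187]
[[-0.906  0.242  0.347]
 [ 0.216  0.97  -0.114]
 [-0.365 -0.029 -0.931]]
```

View pics/m4.png

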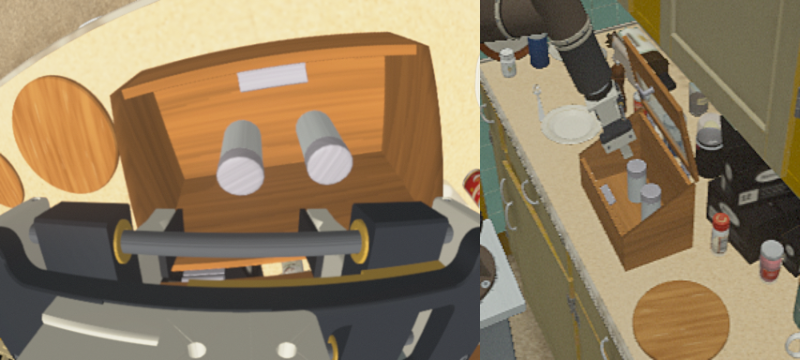

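The left half (wrist view) shows the tin tops at (241,175) and (326,163). The right half (scene view) shows the lid standing open and both tins upright.

```bash
python3 - <<'E'
from h import *
f=load("pics/wrist4.npz");a=load("pics/scene4.npz");p,M=tool();z=M[:,2]
print(f["cam_to_world"][:3,3].round(3))
for u,v in((241,175),(326,163)): print(fonz(f,(u*1.0667,v*1.0667),.12).round(4))
print(onz(a,(227,172),.12).round(4),onz(a,(238.3,188),.12).round(4))
G=fonz(f,(241*1.0667,175*1.0667),.12);G[2]=.103
for b in (.1,.05,0): print(b,shift(G-z*(b-.005)))
E
```

```text
[ 0.363 -0.024  0.38 ]
[ 0.5412 -0.0757  0.12  ]
[0.5463 0.0224 0.12  ]
[0.5477 0.0139 0.12  ] [ 0.5438 -0.0884  0.12  ]
0.1 [ 1.1  1.4 87.7]
0.05 [  1.1   1.4 137.7]
0 [  1.1   1.4 187.7]
```

```bash
python3 -m jog '[[0.64,[0,0,50],0],[0.64,[0,0,100],0],[0.64,[0,0,135],0],[0.64,[0,0,160],0],[0.64,[0,0,180],0],[0.64,[0,0,188],0],[0.64,[0,0,188],0]]'
python3 -c "
from station import status;print(status.get_state()['q'])"
```

```text
t: 17.45
eef_pos: [0.5476, -0.0801, 0.1055]
ee_rot: [-3.116, 0.367, 2.898]
force: [-0.1, -0.8, 0.5]
width: 0.072
gripper_force: 0.0
[ 0.15890354  0.11558136 -1.0146775   0.98494545 -0.19816369 -2.92608501]
```

```bash
python3 -m jog '[[-1,[0,0,0],0],[-1,[0,0,0],0],[-1,[0,0,0],0],[-1,[0,0,0],0]]' 25
python3 -c "
from station import status
from h import *
s=status.get_state();print(s['q'],s['joint_efforts'],s['moment']);print(tool(s)[1].T[:, 2])"
```

```text
t: 17.95
eef_pos: [0.5476, -0.0784, 0.1055]
ee_rot: [-3.117, 0.367, 2.9]
force: [-1.9, 0.2, 5.8]
width: 0.0546
gripper_force: 25.0
[ 0.16111729  0.11509016 -1.01545377  0.98671701 -0.19719728 -2.92806824] [-3.10814590e-02 -2.64488912e+01  1.81810731e+01  1.65228054e+00
  1.93232037e-01  1.50654821e-03] [ 1.52906660e-01  1.03729788e+00 -5.25415814e-04]
[-0.35871918 -0.02333605 -0.93315378]
```

```bash
python3 -m jog '[[-1,[-4,0,-9],0],[-1,[-9,-1,-23],0],[-1,[-14,-1,-37],0],[-1,[-14,-1,-37],0],[-1,[-14,-1,-37],0],[-1,[-14,-1,-37],0]]'
python3 -c "
from station import status
for i in range(3):
    s=status.get_state();print(s['t'],s['force'],s['moment'])"
```

```text
t: 18.7
eef_pos: [0.5462, -0.0793, 0.1433]
ee_rot: [-3.115, 0.364, 2.9]
force: [-0.3, -0.3, -1.8]
width: 0.0546
gripper_force: 25.0
18.7 [-0.31275522 -0.28976555 -1.82972392] [0.41879264 1.31589942 0.00660961]
18.7 [-0.31275522 -0.28976555 -1.82972392] [0.41879264 1.31589942 0.00660961]
18.7 [-0.31275522 -0.28976555 -1.82972392] [0.41879264 1.31589942 0.00660961]
```

```bash
for k in 1 2 3 4; do python3 -m jog '[[-1,[0,0,0],0]]' | grep force:; done; python3 -c "
from h import *
p,M=tool();print(p,M.round(3));print('up100',(M.T@[0,0,100]).round(1))"
```

```text
force: [-0.8, 0.3, -1.4]
gripper_force: 25.0
force: [-0.3, 0.1, -1.4]
gripper_force: 25.0
force: [0.2, 0.9, -1.9]
gripper_force: 25.0
force: [0.1, 0.3, -1.6]
gripper_force: 25.0
[ 0.54691589 -0.07882743  0.14423872] [[-0.907  0.248  0.341]
 [ 0.224  0.968 -0.11 ]
 [-0.357 -0.024 -0.934]]
up100 [-35.7  -2.4 -93.4]
```

```bash
python3 -c "
from h import *
for t in ([.52,-.08,.24],[.50,-.08,.33],[.48,-.25,.33],[.466,-.40,.33],[.466,-.40,.15],[.466,-.40,.106]): print(t,shift(t))"
```

```text
[0.52, -0.08, 0.24] [-10.1 -10.1 -98.5]
[0.5, -0.08, 0.33] [ -24.1  -17.2 -189.3]
[0.48, -0.25, 0.33] [ -44.  -186.8 -177.4]
[0.466, -0.4, 0.33] [ -64.8 -335.5 -165.6]
[0.466, -0.4, 0.15] [  -0.5 -331.2    2.5]
[0.466, -0.4, 0.106] [  15.2 -330.2   43.5]
```

```bash
python3 -m jog '[[-1,[-5,-5,-50],0],[-1,[-10,-10,-98],0],[-1,[-17,-14,-144],0],[-1,[-24,-17,-189],0],[-1,[-30,-60,-188],0],[-1,[-35,-105,-185],0],[-1,[-40,-150,-180],0],[-1,[-44,-187,-177],0],[-1,[-50,-235,-174],0],[-1,[-58,-285,-170],0],[-1,[-65,-335,-166],0],[-1,[-45,-334,-115],0],[-1,[-25,-333,-60],0],[-1,[-10,-332,-22],0],[-1,[0,-331,3],0],[-1,[0,-331,3],0]]'
python3 - <<'E'
from station import status, optics
import cv2
from h import *
s=status.get_state();print(s['q'])
for t in ([.466,-.40,.112],[.466,-.40,.106]): print(shift(t))
f=optics.grab_frame("scene");np.savez("pics/scene5.npz",**f)
cv2.imwrite("pics/s5.png",cv2.resize(f["color"][80:320,110:430][...,::-1],(640,480)))
E
```

```text
t: 21.2
eef_pos: [0.4644, -0.399, 0.1468]
ee_rot: [-3.117, 0.36, 2.899]
force: [-0.0, -0.6, -1.1]
width: 0.0546
gripper_force: 25.0
[-0.41490278  0.17894773 -0.50431371 -0.07274586 -0.52924427 -1.34674781]
[10.5  0.2 33.2]
[12.6  0.3 38.8]
```

View pics/s5.png

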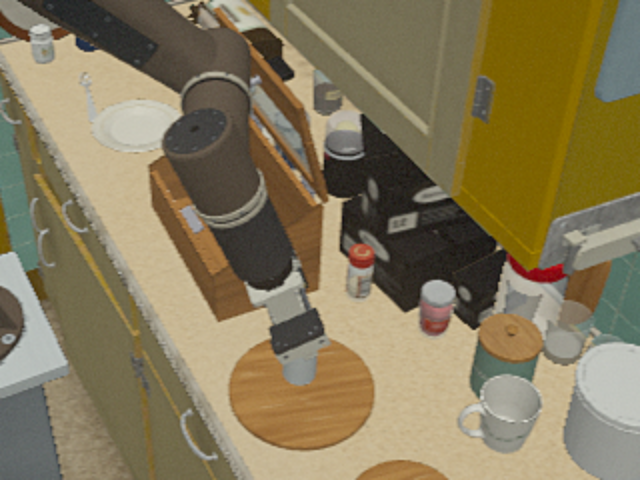

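The tin hangs upright over the board, with its base at about (300,380) and the board centred at (302,390). I'll lower it onto the board.

```bash
python3 -m jog '[[-1,[5,0,15],0],[-1,[9,0,27],0],[-1,[11,0,33],0],[-1,[12,0,36],0],[-1,[13,0,39],0],[-1,[13,0,39],0]]'
```

```text
t: 22.0
eef_pos: [0.4673, -0.4011, 0.1082]
ee_rot: [-3.116, 0.365, 2.9]
force: [0.9, 0.2, -2.1]
width: 0.0545
gripper_force: 25.0
```

```bash
for k in 1 2 3; do python3 -m jog '[[-1,[0.5,0,1.4],0],[-1,[0.5,0,1.4],0]]' | sed -n '2p;4p'; done
```

```text
eef_pos: [0.4673, -0.4011, 0.1068]
force: [0.5, 0.6, -2.1]
eef_pos: [0.4673, -0.4011, 0.1052]
force: [0.1, 0.1, -0.6]
eef_pos: [0.468, -0.4014, 0.1046]
force: [-2.5, 1.7, 4.7]
```

```bash
python3 -m jog '[[-0.1,[0,0,0],0],[0.64,[0,0,0],0],[0.64,[0,0,0],0],[0.64,[0,0,-30],0],[0.64,[0,0,-80],0],[0.64,[0,0,-140],0],[0.64,[0,0,-200],0],[0.64,[0,0,-250],0],[0.64,[0,0,-250],0]]'
python3 - <<'E'
from station import optics
import cv2
from h import *
a=optics.grab_frame("scene");b=optics.grab_frame("wrist")
cv2.imwrite("pics/m6.png",np.hstack([cv2.resize(b["color"][...,::-1],(400,300)),cv2.resize(a["color"][80:320,110:430][...,::-1],(400,300))]))
E
```

```text
t: 23.88
eef_pos: [0.3825, -0.3744, 0.3424]
ee_rot: [-3.113, 0.374, 2.901]
force: [-0.2, 0.3, -0.7]
width: 0.0719
gripper_force: 0.0
```

View pics/m6.png

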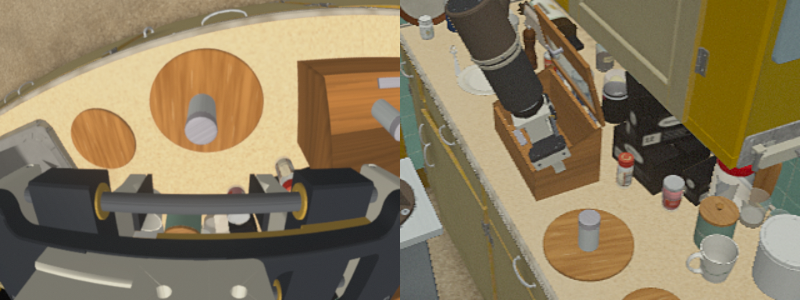

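The tin stands upright and well inside the board: (200,120) in the wrist half, (588,232) in the scene half. The other tin stands in the case, the lid is open and the jars are in place.

```bash
python3 -c "
from station import order;print(order.job_done())"
```

```text
the job is handed in; nothing more can be done
None
```

I handed the job in at about 24 s. The knob is turned and the lid stands fully open. The right-hand tin weighed about 1.6 N when lifted, so it is the empty one, and it stands upright near the middle of the larger board. I didn't lift the other tin; it still stands upright in the case. The glass and spice jar weren't touched. The elbow joint read about 1.252 rad against its 1.25 limit during the tilting moves, and I can't tell whether that counts as passing its range.

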